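# Dispense the grinding balls from the hopper into the dipper

## Task

Stand the steel dipper upright on the dispenser's base, its cup centred on the yellow ring under the spout, and let go of it. Then slide the red-handled shutter open so that all five steel balls drop into the cup, and slide the shutter fully shut again, leaving the filled dipper standing under the spout. Spill no ball, and leave the timer where it is.

Things in the scene. Friction and masses are not known exactly. Their poses are not given: they have to be found in the camera images.
- spout (a point): Gravity dispenser, fixed, place and heading vary. This point: centre of the spout's lower edge, 76 mm above the worktop. Axes: x from the dispenser's front to its back, y to its left, z up. Spout and throat 41 mm wide inside; balls fall within 14 mm of the axis. With the dipper in place its rim is 25 mm below the spout. Shutter guides beside the spout reach down to 78 mm above the worktop.
- base_ring (a point): Centre of the yellow ring (81 mm across) painted on top of the grey base plate, straight below the spout, 6 mm above the worktop. Axes as spout. Plate: x -42 to +62 mm, y +-50 mm. A column stands behind, x +47 to +59 mm, y +-25 mm, 146 mm tall. Open at front and sides: the cup can come in low from front or right, under the shutter, handle to the front. A thin mat, 10 mm high, lies on the worktop in front of the dispenser.
- funnel_rim (a point): Centre of the open top of the clear funnel, 154 mm above the worktop, 95 mm across, over the spout. Axes as spout.
- shutter (a joint): Opening of the shutter in m: 0 fully shut, 0.048 fully open; it starts shut or up to 5 mm open, which holds the balls back. The steel plate (46 mm wide, 4 mm thick, underside 82 mm above the worktop) opens by sliding to the dispenser's right (-y of spout); its end is at y -102 mm when shut, -150 mm when open. Friction 2 N; stays where left. Balls drop within 1 s of full opening.
- shutter_grip (a point): Point on the red upright pull post at the end of the shutter, on the post's axis, 180 mm above the worktop; it moves with the shutter, and lies at x 0, y -92 mm of the spout when shut. The post is 14 mm square (sides along the axes of spout), from 88 to 200 mm above the worktop, with a 24 x 20 mm foot up to 96 mm above the worktop. Axes as spout.
- dipper_cup (a point): Loose steel dipper, 0.1 kg: round flat-bottomed cup, 76 mm outside diameter (78 mm over the rim bead), 45 mm tall, wall 3 mm, with an upright handle. This point lies on the cup's axis half-way up, 22.5 mm above its underside. z up; x points from the handle to the cup. Part of the manipulator may hang 85 mm above the worktop beside it: lift it little until it is clear.
- dipper_grip (a point): Centre of the black grip at the top of the dipper's upright handle, 160 mm above the cup's underside and 80 mm from the cup's axis (at -x of dipper_cup). The grip is 22 mm along x, 14 mm along y (pinch it across y), and spans 125 to 185 mm above the cup's underside. Axes as dipper_cup. A steel strip 5 mm thick joins it to the cup.
- microscope_head (a point): Middle of the microscope's black binocular head (solid, fixed furniture) that hangs over the left of the worktop: about 170 x 180 mm seen from above, from 335 to 530 mm above the worktop; its white tube slopes down from it to the microscope's body behind. Keep the arm clear of it.
- manipulator_head (a point): Middle of the black micromanipulator (solid, fixed furniture) that hangs right of the dipper's start: within 75 mm of this point to the left, right and front and 100 mm behind, from 85 to 370 mm above the worktop. Keep the arm clear of it.
- timer: Small loose bench timer, 70 x 66 x 19 mm, origin at the centre of its underside; must not be moved.
- ball_0_center (a point): Centre of a loose polished steel ball, 14 mm diameter, 11 g, one of five lying at the start in the clear funnel on the shutter.
- ball_1_center (a point): Centre of a loose polished steel ball, 14 mm diameter, 11 g, one of five lying at the start in the clear funnel on the shutter.
- ball_2_center (a point): Centre of a loose polished steel ball, 14 mm diameter, 11 g, one of five lying at the start in the clear funnel on the shutter.
- ball_3_center (a point): Centre of a loose polished steel ball, 14 mm diameter, 11 g, one of five lying at the start in the clear funnel on the shutter.
- ball_4_center (a point): Centre of a loose polished steel ball, 14 mm diameter, 11 g, one of five lying at the start in the clear funnel on the shutter.

How it is judged:
By the outcome, as a careful person would: the job done as asked, in the order asked, and still so for the second after the job is handed in, with the robot touching nothing.
It also fails if it takes over 58 s, if anything falls off the work surface, if the arm or the gripper's body presses on something with over 40 N, if the wrist force passes 120 N, or if a joint passes its speed limit or range.

## Robot

A 7-joint arm with a two-finger parallel gripper is mounted at the origin on a cart in front of the work surface, level with it; the furniture and walls round the work are solid. World frame = base frame: x ahead of the robot, y to its left, z up, the work surface at z = 0. Lengths are in m, angles in rad, forces in N, time in s.
With the tool pointing down it reaches from about 0.4 to 0.85 m from the base axis. Payload 10.4 kg.
Tool frame: the origin (TCP) lies midway between the tips of the shut fingers; the grasp point (between the pads) lies 19 mm behind it; z points along the fingers, y is the line along which they close (so a half turn about z gives the same grasp; the last joint's range is limited). The gripper opens to 87 mm and grips with 3 to 60 N. Pads are 19 mm wide; open, the fingers measure 117 mm over their backs; the gripper's body (75 mm by 190 mm) begins 51 mm behind the grasp point.
Start: joints at [1.134, 0.332, -0.065, 1.46, 0.022, 1.35, -0.088], TCP at [0.251, -0.572, 0.223] pointing down, gripper open.
Joint ranges: [-2.6, 2.6], [-0.5, 2.12], [-1.47, 1.34], [0.16, 2.42], [-1.27, 4.41], [0.06, 2.06], [-2.6, 2.6]. Speed limits (rad/s): [2.22, 2.22, 2.79, 2.79, 3.14, 3.14, 3.14].

## Interface

Orientations are given as [roll, pitch, yaw] about the fixed x, y, z axes, in that order (R = Rz(yaw) Ry(pitch) Rx(roll)).
In Python, from cell import sense, camera, camera_model, finish_job gives the robot as it stands. The module is installed in compiled form; this text tells all that it offers.
- The arm moves only by the tool jog_arm, never from a script. Its argument "increments" is text: rows parted by semicolons, each of 4 numbers parted by spaces: the shift along the tool's x, y, z in mm, then the turn about the tool's z in rad. In form: tx ty tz roll; .... A call has 1 to 12 rows; each row is the pose to reach, as a shift and turn from the pose commanded when the call began, along the tool's axes at that moment; what a row does not reach only later rows make up. A row lasts 1/8 s, in which the tool goes at most 62.5 mm and 10.7 degrees, less where a joint would pass 70% of its speed; a pose out of reach is approached as far as the arm can. A call with a gripper value outside its range is refused whole. "hand" is the closure, from 0 (fully open) to 1 (shut), set as the call begins (left out, the last holds). The fingers move at their own pace and stop on an object; the grip force is fixed at half the most. Time passes only in rows, so rows that repeat a pose let the fingers close. It gives the time, the measured TCP pose, the force, the opening and the grip force at its end, in the units of the state.
- sense(): the state, without advancing time (a new reading comes with each control period).
- camera(name): name is "scene" or "top" or "wrist"; returns (picture, depth): 480x640x3 uint8, red, green, blue; 480x640 float32, m along the optical axis (not along the pixel's ray), 0 where there is no reading.
- camera_model(name): a dict with "fx", "fy", "cx", "cy" (pixels), "dist_coeffs" ([k1, k2, p1, p2, k3] as OpenCV has them; the pictures are not rectified), "R" (3x3) and "t" (3): a world point X has camera coordinates R X + t; the wrist camera has in their place "mount" (4x4, takes a point from camera to tool coordinates, whose origin is the TCP and whose axes are the flange's). Camera axes: x right, y down, z forward; pixel columns grow to the right and rows downward; lengths in m; the calibration is good to about 2 mm. A picture is of the moment at which its call begins: read the wrist's pose just before it. camera_model takes no time and is no camera call.
- finish_job(): hands the job in; it is judged then, once.
The state is a dict: "t": time; "joint_pos": joint angles; "qd": joint speeds; "joint_torque": joint torques, N m; "position": TCP position; "orientation": TCP orientation; "ft_force": force on the tool from outside, world axes, zero at the start; "wrist_torque": the same for the moment, N m; "gripper_width": finger opening in m; "grasp_force": force on a finger pad.
Only numpy, scipy, OpenCV 4.12 (cv2) and the standard library are available. Lean on these libraries where they do the work, as an engineer would, in place of code of your own. Each camera call takes 0.05 s, during which the arm holds its last target. There are 200 camera calls.

## Working session

There is one attempt and no reset: what is moved stays moved. The work goes in short steps, Python scripts to look and compute and a tool call to move; the robot and the scene stay as the last step left them, time stands still between calls to the robot, and variables do not carry over. Pictures are saved under pics/ and viewed, at most 10 in all, crops included, and the job is handed in when it is done.

Besides the shell and the picture viewer there is one more tool, called after "Emit:" by a JSON object that holds its "method" and its "body". jog_arm: Moves the arm, as the interface text tells. Its arguments: {"type":"object","properties":{"increments":{"type":"string"},"hand":{"type":"number"}},"required":["increments"]}

```bash
mkdir -p pics; cat > h.py <<'E'
import numpy as np, cv2, pickle
from cell import sense, camera, camera_model
def model(n):
    m=camera_model(n); K=np.array([[m['fx'],0,m['cx']],[0,m['fy'],m['cy']],[0,0,1.]]); return m,K,np.array(m['dist_coeffs'],float)
def ray(n,px,pose=None):
    m,K,d=model(n); p=cv2.undistortPoints(np.array(px,float).reshape(-1,1,2),K,d).reshape(-1,2)
    v=np.c_[p,np.ones(len(p))]
    if 'R' in m: R=np.array(m['R']);t=np.array(m['t']); return -R.T@t, v@R
    T=pose@np.array(m['mount']); return T[:3,3], v@T[:3,:3].T
def plane(n,px,z,pose=None):
    o,v=ray(n,px,pose); return o+v*((z-o[2])/v[:,2])[:,None]
def cloud(n,px,dep,pose=None):
    o,v=ray(n,px,pose); return o+v*np.array(dep).reshape(-1,1)
def tcp():
    from scipy.spatial.transform import Rotation as Ro
    s=sense(); T=np.eye(4);T[:3,:3]=Ro.from_euler('xyz',s['orientation']).as_matrix();T[:3,3]=s['position']; return T
E
python3 - <<'E'
from h import *
s=sense();print(s)
for n in ['scene','top']:
    p,d=camera(n); np.savez(f'pics/{n}0.npz',p=p,d=d); cv2.imwrite(f'pics/{n}0.png',p[:,:,::-1])
    m,K,_=model(n);print(n,-np.array(m['R']).T@m['t'],np.array(m['R']).round(2).tolist(),K[0,0])
E
```

```text
{'t': 0.0, 'joint_pos': array([ 1.1344115 ,  0.33288542, -0.06468757,  1.46094103,  0.02162277,
        1.34988069, -0.08850126]), 'qd': array([-1.50794859e-04,  2.16266869e-04,  7.01526190e-04,  4.34793032e-04,
        1.49868752e-03,  6.23273941e-04, -7.33193881e-07]), 'joint_torque': array([ 2.81837838e-04, -6.23238087e+01,  2.51734292e-02, -3.89901066e+01,
       -6.11141813e-02,  3.96753440e-02,  1.82408930e-04]), 'position': array([ 0.25112628, -0.5719129 ,  0.22174558]), 'orientation': array([-3.14017720e+00,  9.10358546e-05,  4.13797867e-01]), 'ft_force': array([ 0.05029155,  1.10237451, -0.43874876]), 'wrist_torque': array([-0.02801037, -0.03320673,  0.01706689]), 'grasp_force': 0.0, 'gripper_width': 0.08735250382651166}
scene [-0.00738399 -0.23402392  1.01734779] [[0.63, -0.78, -0.02], [-0.58, -0.45, -0.68], [0.52, 0.44, -0.74]] 521.782547326062
top [0.35602385 0.22554796 1.43015072] [[-0.02, -1.0, 0.02], [-0.99, 0.02, -0.12], [0.12, -0.02, -0.99]] 580.7715552443416
```

View pics/scene0.png

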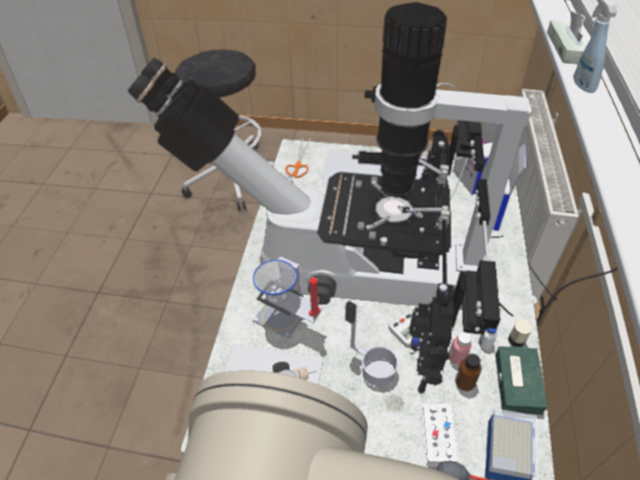

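View pics/top0.png

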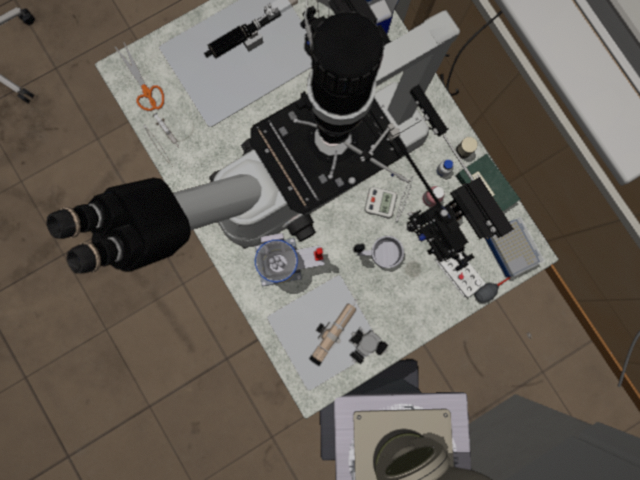

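The scene view shows the funnel's blue rim at (275,277), the red post at (314,297), the dipper's cup at (379,368) and its grip at (351,312). The top view shows the rim at (278,260), the post at (319,253), the cup at (388,252), the grip at (359,247), the manipulator at about (440,235) and the timer at (381,201).

```bash
cat > m.py <<'E'
from h import *
for n in ['top','scene']:
    f=np.load(f'pics/{n}0.npz');p=f['p'];d=f['d'];h=cv2.cvtColor(p,cv2.COLOR_RGB2HSV)
    red=((h[...,0]<6)|(h[...,0]>174))&(h[...,1]>170)&(h[...,2]>80)
    blue=(h[...,0]>105)&(h[...,0]<125)&(h[...,1]>80)&(h[...,2]>70)
    win=dict(top=(240,310,230,340),scene=(250,330,245,335))[n]
    def sub(m):
        o=np.zeros_like(m);a=win;o[a[0]:a[1],a[2]:a[3]]=m[a[0]:a[1],a[2]:a[3]];return np.argwhere(o)[:,::-1].astype(float)
    if n=='top': win=(230,290,240,340)
    r=sub(red); print(n,'red',len(r),r.min(0),r.max(0))
    c=cloud(n,r,d[r[:,1].astype(int),r[:,0].astype(int)]); top=c[c[:,2]>.19]; print('red pts top',top.mean(0) if len(top) else c.max(0),'minmax',top.min(0) if len(top) else 0,top.max(0) if len(top) else 0)
    b=sub(blue); print('blue',len(b),b.min(0),b.max(0))
    W=plane(n,b,.154)[:,:2]
    A=np.c_[2*W,np.ones(len(W))];
    for _ in range(5):
        x=np.linalg.lstsq(A,(W**2).sum(1),rcond=None)[0];R=np.sqrt(x[2]+x[0]**2+x[1]**2);e=abs(np.hypot(*(W-x[:2]).T)-R);k=e<max(.004,np.median(e)*2);W=W[k];A=A[k]
    print('funnel',x[:2],R,len(W))
    # dipper clouds
    yy,xx=np.mgrid[170:420,310:480]; q=np.c_[xx.ravel(),yy.ravel()].astype(float)
    dd=d[yy.ravel(),xx.ravel()];C=cloud(n,q,dd);C=C[dd>0]
    np.save(f'pics/C_{n}.npy',C)
f=cv2.imread('pics/top0.png')[170:320,235:485];cv2.imwrite('pics/topc.png',cv2.resize(f,None,fx=3.2,fy=3.2,interpolation=cv2.INTER_CUBIC))
f=cv2.imread('pics/scene0.png')[250:400,240:440];cv2.imwrite('pics/scenec.png',cv2.resize(f,None,fx=4,fy=4,interpolation=cv2.INTER_CUBIC))
E
python3 m.py
```

```text
top red 50 [315. 249.] [321. 259.]
red pts top [0.4795903  0.19354862 0.1999186 ] minmax [0.47569045 0.18859623 0.19364084] [0.48421636 0.19947422 0.20422365]
blue 185 [255. 240.] [297. 282.]
funnel [0.46616974 0.28723196] 0.04592609655724483 185
scene red 36 [310. 278.] [318. 313.]
red pts top [0.47940826 0.19138825 0.19925657] minmax [0.47455961 0.18570434 0.19479293] [0.48558317 0.19712389 0.2039712 ]
blue 186 [253. 259.] [297. 294.]
funnel [0.46489498 0.28645004] 0.045914627256055926 186
```

```bash
sleep 4; ls pics
```

```text
C_scene.npy
C_top.npy
scene0.npz
scene0.png
scenec.png
top0.npz
top0.png
topc.png
```

View pics/topc.png

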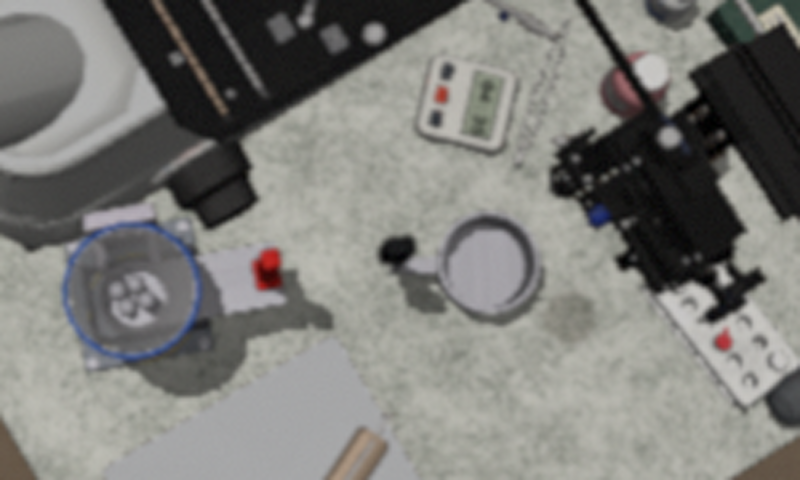

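View pics/scenec.png

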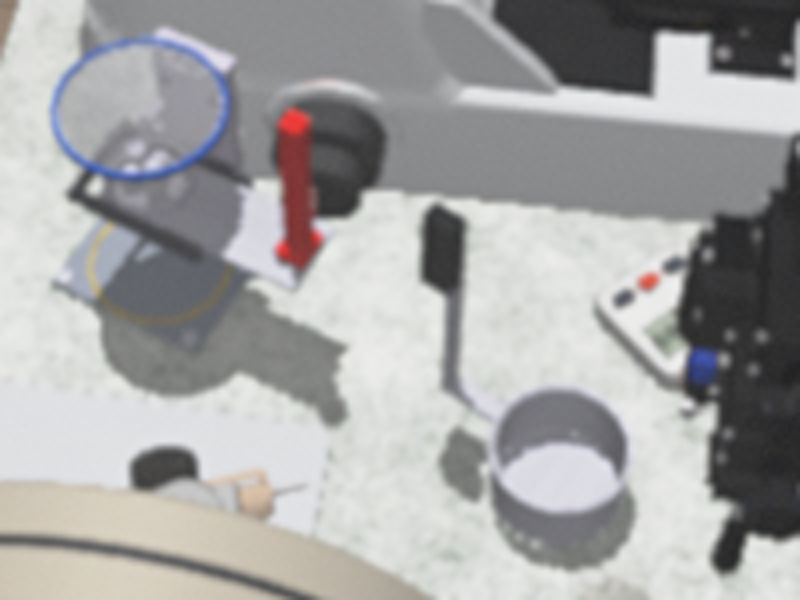

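The crops show the funnel rim and balls well left of the post, with the shutter almost shut and the base ring visible. The dipper stands with its handle towards the dispenser, and the timer is behind the cup.

```bash
cat > m2.py <<'E'
from h import *
def circ(W,it=6,tol=.003):
    for _ in range(it):
        A=np.c_[2*W,np.ones(len(W))];x=np.linalg.lstsq(A,(W**2).sum(1),rcond=None)[0];R=np.sqrt(x[2]+x[0]**2+x[1]**2);e=abs(np.hypot(*(W-x[:2]).T)-R);W=W[e<max(tol,np.median(e)*1.5)]
    return x[:2],R,len(W)
C=np.load('pics/C_top.npy');S=np.load('pics/C_scene.npy')
for n,X in (('top',C),('scene',S)):
    a=X[(X[:,2]>.038)&(X[:,2]<.052)&(abs(X[:,0]-.47)<.07)&(abs(X[:,1]-.06)<.09)]
    print(n,'rim',len(a),a.mean(0),circ(a[:,:2]))
    g=X[(X[:,2]>.17)&(X[:,2]<.2)&(X[:,0]<.56)&(X[:,1]<.16)&(X[:,1]>.03)];print('grip',len(g),g.mean(0) if len(g) else '', (g.min(0),g.max(0)) if len(g) else '')
for n in ['top','scene']:
    f=np.load(f'pics/{n}0.npz');p=f['p'];d=f['d'];h=cv2.cvtColor(p,cv2.COLOR_RGB2HSV)
    w=dict(top=(238,260,345,372),scene=(295,330,340,362))[n]
    m=np.zeros(d.shape,bool);m[w[0]:w[1],w[2]:w[3]]=p[w[0]:w[1],w[2]:w[3]].max(2)<70
    q=np.argwhere(m)[:,::-1].astype(float);c=cloud(n,q,d[m]);print(n,'blk',len(q),q.min(0),q.max(0),c.mean(0),c.max(0)); t=c[c[:,2]>.178];print('top',len(t),t.mean(0))
f=np.load('pics/top0.npz');d=f['d'];yy,xx=np.mgrid[0:480:1,0:640:1];X=cloud('top',np.c_[xx.ravel(),yy.ravel()],d.ravel())
def box(nm,u0,v0,u1,v1,z0,z1):
    k=(xx.ravel()>=u0)&(xx.ravel()<=u1)&(yy.ravel()>=v0)&(yy.ravel()<=v1)&(X[:,2]>z0)&(X[:,2]<z1);a=X[k];print(nm,len(a),np.percentile(a,2,axis=0).round(3),np.percentile(a,98,axis=0).round(3))
box('timer',362,183,400,220,.013,.03)
box('head',50,170,190,275,.3,.56)
box('manip',400,190,480,280,.08,.4)
box('matobj',290,280,390,390,.025,.3)
box('mat',270,280,380,390,.007,.013)
box('knob',285,208,315,240,.05,.3)
box('scopebody',220,150,315,235,.02,.5)
E
python3 m2.py
```

```text
top rim 214 [0.49271301 0.0316515  0.04425617] (array([0.49134417, 0.02757157]), np.float64(0.037531630335523355), 115)
grip 697 [0.30373317 0.09745196 0.19381176] (array([0.2435463 , 0.05202169, 0.1710062 ]), array([0.49495416, 0.13534405, 0.19999745]))
scene rim 340 [0.4926828  0.03709739 0.04328681] (array([0.48957121, 0.02675822]), np.float64(0.03829542043842286), 148)
grip 97 [0.48640032 0.1018129  0.18080546] (array([0.48016635, 0.09168995, 0.17028064]), array([0.49567948, 0.11391743, 0.18895758]))
top blk 77 [354. 244.] [364. 254.] [0.48688794 0.10515895 0.16780234] [0.49490204 0.116279   0.19062198]
top 49 [0.48851189 0.10551691 0.1845722 ]
scene blk 141 [346. 302.] [354. 321.] [0.4837344  0.10107133 0.16500835] [0.49219494 0.10958311 0.18661493]
top 45 [0.48522023 0.10190648 0.18284609]
timer 600 [ 0.586 -0.001  0.013] [0.651 0.069 0.024]
head 9496 [0.433 0.434 0.374] [0.58  0.604 0.54 ]
manip 3542 [ 0.446 -0.114  0.091] [ 0.589 -0.007  0.36 ]
matobj 1829 [0.243 0.062 0.034] [0.363 0.208 0.204]
mat 3526 [0.186 0.086 0.007] [0.419 0.298 0.013]
knob 807 [0.523 0.203 0.064] [0.581 0.266 0.236]
scopebody 7782 [0.533 0.203 0.078] [0.689 0.393 0.302]
```

```bash
python3 - <<'E'
from h import *
f=np.load('pics/top0.npz');d=f['d'];yy,xx=np.mgrid[0:480,0:640];X=cloud('top',np.c_[xx.ravel(),yy.ravel()],d.ravel())
k=(xx.ravel()>=290)&(xx.ravel()<=390)&(yy.ravel()>=280)&(yy.ravel()<=390)&(X[:,2]>.02)&(X[:,0]>.2);a=X[k]
for z0,z1 in((.02,.06),(.06,.1),(.1,.16),(.16,.3)):
    b=a[(a[:,2]>z0)&(a[:,2]<z1)];print(z0,len(b),b.min(0).round(3) if len(b) else '',b.max(0).round(3) if len(b) else '')
E
```

```text
0.02 170 [0.266 0.08  0.02 ] [0.327 0.2   0.051]
0.06 880 [0.231 0.095 0.065] [0.379 0.219 0.098]
0.1 8 [0.275 0.094 0.101] [0.302 0.121 0.105]
0.16 790 [0.244 0.052 0.175] [0.314 0.135 0.212]
```

Emit:
{"method": "jog_arm", "body": {"increments": "0 0 -60 0; 0 0 -120 0; 0 0 -180 0; 0 0 -230 0; 36 -35 -230 -0.15; 72 -70 -230 -0.3; 108 -105 -230 -0.45; 144 -140 -230 -0.6; 180 -175 -230 -0.75; 216 -210 -230 -0.9; 252 -245 -230 -1.05; 286 -278 -230 -1.19", "hand": 0}}

```text
t: 1.6
position: [0.4017, -0.2009, 0.4524]
orientation: [-3.141, 0.0, 1.609]
ft_force: [1.0, -0.4, -0.5]
gripper_width: 0.087
grasp_force: 0.0
```

Emit:
{"method": "jog_arm", "body": {"increments": "50 10 0 0; 100 20 0 0; 150 35 0 0; 200 55 0 0; 250 75 0 0; 302 94 0 0; 302 94 50 0; 302 94 100 0; 302 94 150 0; 302 94 180 0; 302 94 180 0"}}

```text
t: 2.98
position: [0.4842, 0.1018, 0.2708]
orientation: [-3.138, 0.0, 1.604]
ft_force: [-0.4, -0.5, 0.3]
gripper_width: 0.0869
grasp_force: 0.0
```

```bash
python3 - <<'E'
from h import *
T=tcp();p,d=camera('wrist');np.savez('pics/w1.npz',p=p,d=d,T=T);cv2.imwrite('pics/w1.png',p[:,:,::-1]);s=sense();print(s['position'],s['joint_pos'].round(2),camera_model('wrist')['mount'])
E
```

```text
[0.48509573 0.1021076  0.27261219] [ 0.49  0.08 -0.82  1.68  0.06  1.41 -0.31] [[ 1.57908771e-04 -9.56824170e-01 -2.90667305e-01  8.00681310e-02]
 [ 9.99999984e-01  1.75055373e-04 -3.29876926e-05 -1.79686273e-04]
 [ 8.24462951e-05 -2.90667295e-01  9.56824183e-01 -1.62087263e-01]
 [ 0.00000000e+00  0.00000000e+00  0.00000000e+00  1.00000000e+00]]
```

View pics/w1.png

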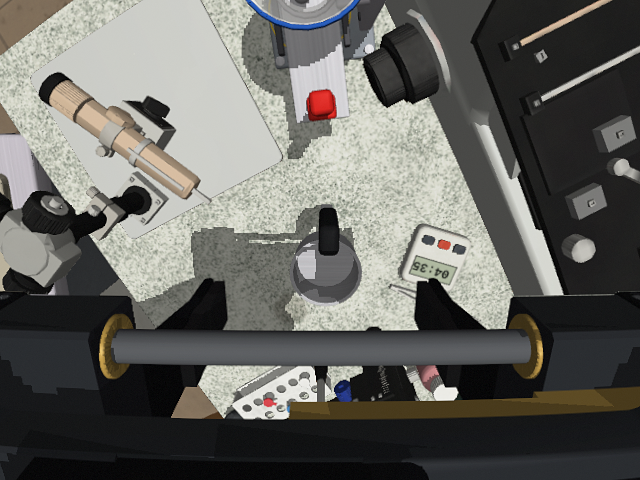

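The wrist view shows the grip top at about (328,213), the cup rim around (327,270), the post top at (320,101) and the timer at (435,255), all clear of the fingers.

```bash
cat > m3.py <<'E'
from h import *
from m2c import circ
f=np.load('pics/w1.npz');p,d,T=f['p'],f['d'],f['T'];h=cv2.cvtColor(p,cv2.COLOR_RGB2HSV)
yy,xx=np.mgrid[0:290,240:420];q=np.c_[xx.ravel(),yy.ravel()].astype(float);X=cloud('wrist',q,d[yy,xx].ravel(),T);P=p[yy,xx].reshape(-1,3);H=h[yy,xx].reshape(-1,3)
g=X[(X[:,2]>.178)&(X[:,2]<.195)&(P.max(1)<80)&(q[:,0]>310)&(q[:,0]<345)];print('grip top',len(g),g.min(0),g.max(0),(g.min(0)+g.max(0))/2)
r=X[(X[:,2]>.192)&(X[:,2]<.21)&(H[:,1]>170)];print('post top',len(r),r.mean(0),(r.min(0)+r.max(0))/2)
m=(q[:,1]>225)&(q[:,0]>285)&(q[:,0]<370)&(X[:,2]>.0415)&(X[:,2]<.05);print('rim',m.sum(),X[m].mean(0),circ(X[m][:,:2]))
b=(H[:,0]>105)&(H[:,0]<125)&(H[:,1]>120)&(q[:,1]<60);b&=(X[:,2]>.14)&(X[:,2]<.17);print('funnel',b.sum(),circ(plane('wrist',q[b],.154,T)[:,:2]))
s=(X[:,2]>.083)&(X[:,2]<.09)&(q[:,1]>30)&(q[:,1]<125)&(q[:,0]>285)&(q[:,0]<350);c=X[s];v=np.linalg.eigh(np.cov(c[:,:2].T))[1][:,1];print('shutter',s.sum(),c.mean(0),v,cv2.minAreaRect((c[:,:2]*1000).astype(np.float32)))
E
sed -n 2,5p m2.py > m2c.py; sed -i '1i import numpy as np' m2c.py; python3 m3.py
```

```text
grip top 615 [0.48131024 0.09234885 0.17822404] [0.49595114 0.18401165 0.19064078] [0.48863069 0.13818025 0.18443241]
post top 566 [0.48108455 0.19076897 0.19936538] [0.48113332 0.19077502 0.19867295]
rim 487 [0.49035371 0.03408573 0.04488263] (array([0.49096065, 0.02359906]), np.float64(0.03659290175872058), 487)
funnel 613 (array([0.46586792, 0.28440316]), np.float64(0.044650926783589485), 613)
shutter 4161 [0.47615485 0.22216077 0.0858872 ] [-0.16895476  0.98562381] ((477.55242919921875, 215.34378051757812), (52.03330612182617, 73.90312957763672), 2.892854928970337)
```

Emit:
{"method": "jog_arm", "body": {"increments": "1 4 30 0; 1 4 70 0; 2 4 100 0; 2 4 121 0; 2 4 121 0; 2 4 121 0"}}

```text
t: 3.78
position: [0.4904, 0.1046, 0.1534]
orientation: [3.139, -0.0, 1.604]
ft_force: [0.3, -0.5, 0.9]
gripper_width: 0.0871
grasp_force: 0.0
```

Emit:
{"method": "jog_arm", "body": {"increments": "0 0 0 0; 0 0 0 0; 0 0 0 0; 0 0 0 0; 0 0 0 0; 0 0 0 0; 0 0 0 0; 0 0 0 0", "hand": 1}}

```text
t: 4.78
position: [0.4893, 0.1044, 0.1515]
orientation: [3.142, 0.0, 1.604]
ft_force: [0.5, 0.5, -0.2]
gripper_width: 0.0152
grasp_force: 0.0
```

Emit:
{"method": "jog_arm", "body": {"increments": "0 0 0 0; 0 0 0 0; 0 0 -5 0; 0 0 -10 0; 0 0 -15 0; 0 0 -18 0; 0 0 -18 0; 0 0 -18 0"}}

```text
t: 5.78
position: [0.4893, 0.1043, 0.1694]
orientation: [-3.141, 0.0, 1.604]
ft_force: [1.3, 0.4, -0.6]
gripper_width: 0.0138
grasp_force: 30.0
```

```bash
cat > m4.py <<'E'
import sys
from h import *
from m2c import circ
n=sys.argv[1];zr=float(sys.argv[2]);u0,v0,u1,v1=map(int,sys.argv[3:7])
T=tcp();p,d=camera(n);np.savez(f'pics/{sys.argv[7]}.npz',p=p,d=d,T=T);cv2.imwrite(f'pics/{sys.argv[7]}.png',p[:,:,::-1])
print(T[:3,3],sense()['orientation'])
yy,xx=np.mgrid[v0:v1,u0:u1];q=np.c_[xx.ravel(),yy.ravel()].astype(float);X=cloud(n,q,d[yy,xx].ravel(),T)
m=abs(X[:,2]-zr)<.006
print('z hi',np.percentile(X[X[:,2]<.12][:,2],[50,90,98]));print('rim',m.sum(),X[m].mean(0),circ(X[m][:,:2]))
E
python3 m4.py wrist .063 285 220 375 310 w2
```

```text
[0.48925221 0.10432514 0.16942347] [-3.14135214e+00  8.25923268e-05  1.60381217e+00]
z hi [0.00021749 0.00229599 0.09240626]
rim 83 [0.48909223 0.09702368 0.06306638] (array([0.48939739, 0.08950533]), np.float64(0.00825307042975221), 83)
```

View pics/w2.png

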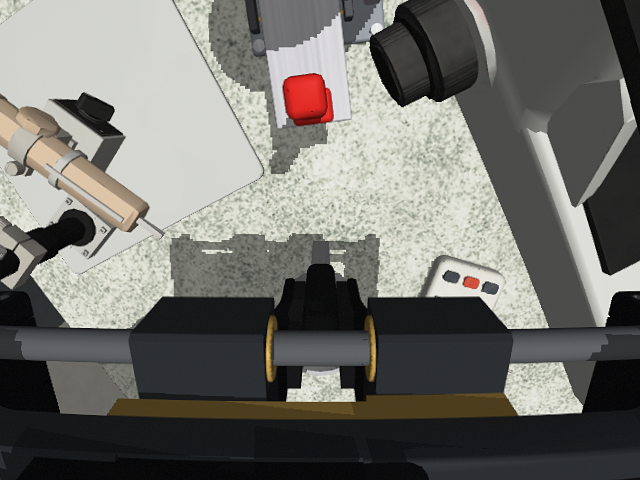

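Emit:
{"method": "jog_arm", "body": {"increments": "2 -13 0 -0.16; 4 -26 0 -0.32; 7 -39 0 -0.48; 9 -52 0 -0.64; 12 -65 0 -0.8; 14 -77 0 -0.96; 14 -77 0 -1.12; 14 -77 0 -1.28; 14 -77 0 -1.44; 14 -77 0 -1.6; 14 -77 0 -1.69; 14 -77 0 -1.69"}}

```text
t: 7.32
position: [0.4118, 0.1158, 0.1694]
orientation: [-3.141, -0.0, -2.99]
ft_force: [-0.6, -0.3, -0.3]
gripper_width: 0.0135
grasp_force: 30.0
```

```bash
python3 m4.py top .063 280 200 400 290 t2;python3 m4.py scene .063 300 290 420 400 s2; python3 - <<'E'
import cv2
a=cv2.imread('pics/t2.png')[170:320,235:410];b=cv2.imread('pics/s2.png')[240:390,235:410]
import numpy as np
cv2.imwrite('pics/c2.png',cv2.resize(np.hstack([a,b]),(790,338),interpolation=cv2.INTER_CUBIC))
E
```

```text
[0.41179219 0.11581261 0.16943278] [-3.14148312e+00 -1.29004544e-04 -2.99132912e+00]
z hi [0.00353354 0.08937436 0.10689382]
rim 125 [0.5162843  0.1556338  0.06280223] (array([0.53891153, 0.17203467]), np.float64(0.06190532914442847), 17)
[0.41180557 0.11582257 0.16946722] [-3.14144499e+00 -1.30037720e-04 -2.99151873e+00]
z hi [0.00097389 0.03280267 0.08164581]
rim 172 [0.52476607 0.09430872 0.06068001] (array([0.5459416 , 0.03869993]), np.float64(0.12933544471390301), 48)
```

View pics/c2.png

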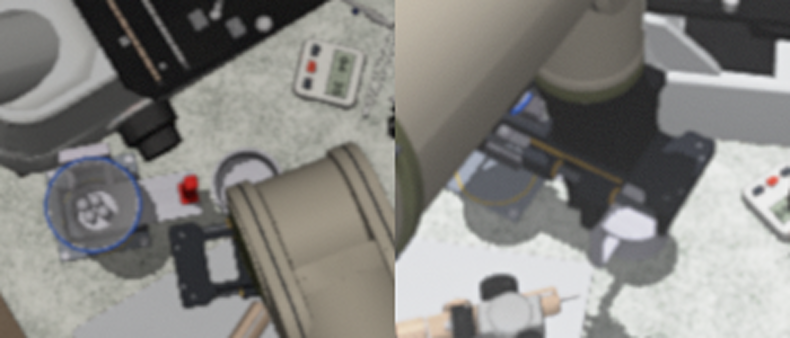

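Emit:
{"method": "jog_arm", "body": {"increments": "0 20 0 0; 0 45 0 0; 0 70 0 0; 0 95 0 0; 1 120 0 0; 1 140 0 0; 1 155 0 0; 1 160 0 0; 1 160 0 0"}}

```text
t: 8.55
position: [0.3866, 0.2736, 0.1694]
orientation: [-3.142, -0.0, -2.99]
ft_force: [0.8, -0.2, -0.4]
gripper_width: 0.0135
grasp_force: 30.0
```

```bash
cat > m5.py <<'E'
import sys
from h import *
t=sys.argv[1]
for n in('scene','top'):
    p,d=camera(n);np.savez(f'pics/{n}{t}.npz',p=p,d=d,T=tcp());cv2.imwrite(f'pics/{n}{t}.png',p[:,:,::-1])
a=cv2.imread(f'pics/top{t}.png')[200:320,235:375];b=cv2.imread(f'pics/scene{t}.png')[245:365,230:370]
cv2.imwrite(f'pics/c{t}.png',cv2.resize(np.hstack([a,b]),(800,343),interpolation=cv2.INTER_CUBIC))
E
python3 m5.py 3
```

```text
(no output)
```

View pics/c3.png

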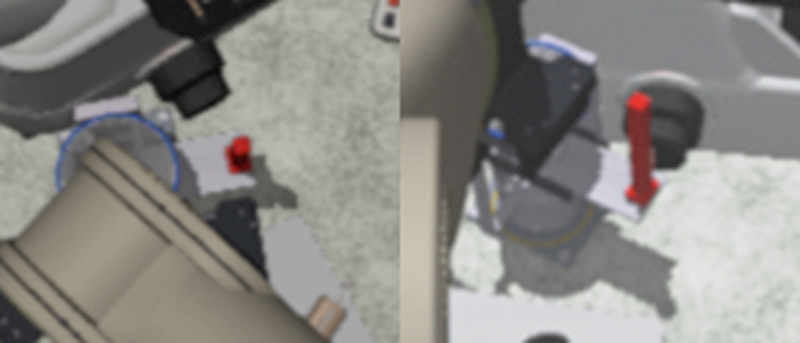

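Emit:
{"method": "jog_arm", "body": {"increments": "0 0 4 0; 0 0 8 0; 0 0 11 0; 0 0 12 0; 0 0 12 0; 0 0 12 0"}}

```text
t: 9.4
position: [0.3865, 0.2738, 0.1577]
orientation: [-3.141, -0.0, -2.989]
ft_force: [-3.1, -2.1, 5.8]
gripper_width: 0.0135
grasp_force: 30.0
```

Emit:
{"method": "jog_arm", "body": {"increments": "0 0 -1 0; 0 0 -1 0; 0 0 -1 0; 0 0 -1 0; 0 0 -1 0; 0 0 -1 0; 0 0 -1 0; 0 0 -1 0", "hand": 0}}

```text
t: 10.4
position: [0.3867, 0.2738, 0.1585]
orientation: [-3.142, 0.0, -2.989]
ft_force: [0.9, -0.3, -0.7]
gripper_width: 0.0837
grasp_force: 0.0
```

Emit:
{"method": "jog_arm", "body": {"increments": "0 0 -20 0; 0 0 -60 0; 0 0 -110 0; 0 -50 -130 0; 0 -100 -130 0; 0 -150 -130 0; 0 -200 -130 0; 0 -250 -130 0; 0 -250 -130 0"}}

```text
t: 11.52
position: [0.4247, 0.0231, 0.2882]
orientation: [3.142, -0.001, -2.996]
ft_force: [-0.9, 0.9, 0.6]
gripper_width: 0.0873
grasp_force: 0.0
```

```bash
python3 m5.py 4
```

```text
(no output)
```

View pics/c4.png

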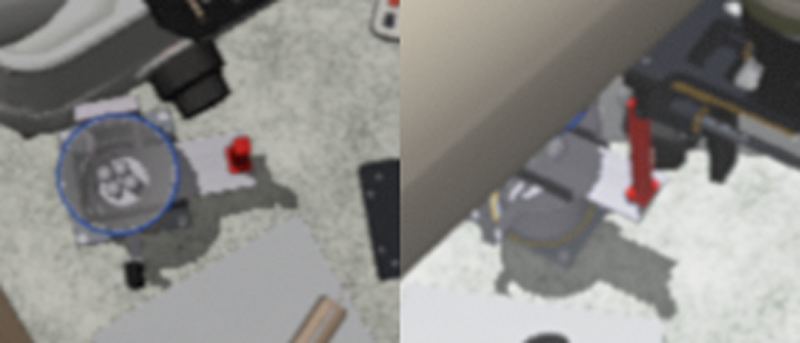

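The dipper stands with its handle at the front, the funnel and post look undisturbed, and the yellow ring shows around the cup's lower edge. I'll check the centring numerically.

```bash
python3 - <<'E'
from h import *
from m2c import circ
f=np.load('pics/scene0.npz');p=f['p'];h=cv2.cvtColor(p,cv2.COLOR_RGB2HSV)
def yel(h,v0=300,v1=345):
    m=np.zeros(h.shape[:2],bool);m[v0:v1,250:310]=((h[...,0]>14)&(h[...,0]<32)&(h[...,1]>75))[v0:v1,250:310];return np.argwhere(m)[:,::-1].astype(float)
q=yel(h);W=plane('scene',q,.006)[:,:2];print('ring0',len(q),circ(W,tol=.004))
f=np.load('pics/top4.npz');p,d=f['p'],f['d']
m=np.zeros(d.shape,bool);m[286:304,275:290]=p[286:304,275:290].max(2)<60
q=np.argwhere(m)[:,::-1].astype(float);c=cloud('top',q,d[m]);k=c[:,2]>.18;c=c[k];print('grip',k.sum(),c.mean(0),(c.min(0)+c.max(0))/2)
f=np.load('pics/scene4.npz');p,d=f['p'],f['d'];h=cv2.cvtColor(p,cv2.COLOR_RGB2HSV);q=yel(h);W=plane('scene',q,.006)[:,:2];print('ring4',len(q),circ(W,tol=.004))
b=cv2.imread('pics/scene4.png')[300:350,245:320];cv2.imwrite('pics/c5.png',cv2.resize(b,None,fx=10,fy=10,interpolation=cv2.INTER_CUBIC))
E
```

```text
Traceback (most recent call last):
  File "h.py", line 11, in plane
    o,v=ray(n,px,pose); return o+v*((z-o[2])/v[:,2])[:,None]
        ~~~^^^^^^^^^^^
  File "h.py", line 6, in ray
    m,K,d=model(n); p=cv2.undistortPoints(np.array(px,float).reshape(-1,1,2),K,d).reshape(-1,2)
                      ~~~~~~~~~~~~~~~~~~~^^^^^^^^^^^^^^^^^^^^^^^^^^^^^^^^^^^^^^^^
cv2.error: OpenCV(4.12.0) /io/opencv/modules/calib3d/src/undistort.dispatch.cpp:347: error: (-215:Assertion failed) CV_IS_MAT(_src) && CV_IS_MAT(_dst) && (_src->rows == 1 || _src->cols == 1) && (_dst->rows == 1 || _dst->cols == 1) && _src->cols + _src->rows - 1 == _dst->rows + _dst->cols - 1 && (CV_MAT_TYPE(_src->type) == CV_32FC2 || CV_MAT_TYPE(_src->type) == CV_64FC2) && (CV_MAT_TYPE(_dst->type) == CV_32FC2 || CV_MAT_TYPE(_dst->type) == CV_64FC2) in function 'cvUndistortPointsInternal'
```

```bash
python3 - <<'E'
from h import *
from m2c import circ
def yel(p):
    a=p.astype(int);y=(a[...,0]+a[...,1])/2-a[...,2];m=np.zeros(y.shape,bool);m[285:345,250:312]=(y>22)[285:345,250:312];return np.argwhere(m)[:,::-1].astype(float)
for t in '04':
    f=np.load(f'pics/scene{t}.npz');q=yel(f['p']);W=plane('scene',q,.006)[:,:2];W=W[np.hypot(*(W-[.4655,.286]).T)<.055]
    print('ring',t,len(W),W.min(0),W.max(0),circ(W,tol=.004))
f=np.load('pics/top4.npz');p,d=f['p'],f['d']
m=np.zeros(d.shape,bool);m[286:304,275:290]=p[286:304,275:290].max(2)<60
q=np.argwhere(m)[:,::-1].astype(float);c=cloud('top',q,d[m]);k=c[:,2]>.18;c=c[k];print('grip',k.sum(),c.mean(0),(c.min(0)+c.max(0))/2)
E
```

```text
ring 0 28 [0.42583227 0.28179223] [0.4672846  0.32918774] (array([0.46446714, 0.29012835]), np.float64(0.0382741407013652), 28)
ring 4 20 [0.42583227 0.24929542] [0.4515842  0.32673969] (array([0.4656003 , 0.28837251]), np.float64(0.040822354001514294), 20)
grip 45 [0.38725822 0.27417217 0.19061766] [0.38680073 0.27455297 0.18796538]
```

Emit:
{"method": "jog_arm", "body": {"increments": "-20 40 0 0; -40 80 0 0; -60 120 0 0; -79 159 0 0; -79 159 0 0; -79 159 0 0", "hand": 0.45}}

```text
t: 12.38
position: [0.478, 0.1966, 0.2885]
orientation: [3.141, -0.0, -2.988]
ft_force: [-0.6, -0.2, -0.3]
gripper_width: 0.0487
grasp_force: 0.0
```

```bash
python3 - <<'E'
from h import *
T=tcp();s=sense();print(s['position'],s['orientation'],s['gripper_width'],s['joint_pos'].round(2))
p,d=camera('wrist');h=cv2.cvtColor(p,cv2.COLOR_RGB2HSV);m=((h[...,0]<6)|(h[...,0]>174))&(h[...,1]>170)&(h[...,2]>60)
q=np.argwhere(m)[:,::-1].astype(float);X=cloud('wrist',q,d[m],T);k=(X[:,2]>.19)&(X[:,2]<.21);print(k.sum(),len(q));print(X[k].mean(0) if k.any() else '')
if k.any():
    L=(X[k]-T[:3,3])@T[:3,:3];print(L.mean(0),L.min(0),L.max(0))
f=np.load('pics/top4.npz');p,d=f['p'],f['d'];h=cv2.cvtColor(p,cv2.COLOR_RGB2HSV);m=((h[...,0]<6)|(h[...,0]>174))&(h[...,1]>170)&(h[...,2]>60)
m[:230]=0;m[290:]=0;m[:,:300]=0;m[:,340:]=0
q=np.argwhere(m)[:,::-1].astype(float);X=cloud('top',q,d[m]);k=X[:,2]>.19;print(X[k].mean(0))
E
```

```text
[0.47800817 0.19655467 0.28852014] [ 3.14141857e+00 -3.31108728e-04 -2.98754692e+00] 0.04868779978695411 [ 0.4   0.16 -0.96  1.6   0.13  1.45  1.15]
411 1169
[0.47933653 0.19085641 0.19861279]
[-0.00046808 -0.00585026  0.08990619] [-0.00855463 -0.01256232  0.08654444] [0.00518791 0.00049396 0.09839758]
[0.47942824 0.1935985  0.19940321]
```

Emit:
{"method": "jog_arm", "body": {"increments": "-1 -4 30 0; -1 -4 60 0; -1 -4 90 0; -1 -4 112 0; -1 -4 120 0; -1 -4 120 0"}}

```text
t: 13.18
position: [0.4802, 0.1915, 0.1688]
orientation: [-3.141, 0.0, -2.99]
ft_force: [-0.3, 0.9, 0.4]
gripper_width: 0.0479
grasp_force: 0.0
```

Emit:
{"method": "jog_arm", "body": {"increments": "0 0 0 0; 0 0 0 0; 0 0 0 0; 0 0 0 0; 0 0 0 0; 0 0 0 0; 0 0 0 0; 0 0 0 0", "hand": 1}}

```text
t: 14.18
position: [0.4802, 0.192, 0.1687]
orientation: [-3.141, 0.0, -2.989]
ft_force: [-0.1, -0.9, 3.5]
gripper_width: 0.0137
grasp_force: 30.0
```

Emit:
{"method": "jog_arm", "body": {"increments": "0 -8 0 0; 0 -18 0 0; 0 -28 0 0; 0 -38 0 0; 0 -44 0 0; 0 -46 0 0; 0 -46 0 0"}}

```text
t: 15.05
position: [0.4873, 0.1477, 0.1687]
orientation: [3.14, 0.001, -2.988]
ft_force: [3.4, 7.8, -0.6]
gripper_width: 0.0137
grasp_force: 30.0
```

Emit:
{"method": "jog_arm", "body": {"increments": "0 -1 0 0; 0 -1 0 0; 0 -1 0 0; 0 -1 0 0; 0 -1 0 0; 0 -1 0 0; 0 -1 0 0; 0 -1 0 0; 0 -1 0 0; 0 -1 0 0"}}

```text
t: 16.3
position: [0.4872, 0.1477, 0.1686]
orientation: [3.139, 0.001, -2.987]
ft_force: [4.7, 12.2, -3.3]
gripper_width: 0.0137
grasp_force: 30.0
```

```bash
python3 - <<'E'
from h import *
p,d=camera('top');p0=np.load('pics/top4.npz')['p'];a=p[225:300,240:300];b=p0[225:300,240:300]
cv2.imwrite('pics/c6.png',cv2.resize(np.hstack([b,a,])[...,::-1],(790,494),interpolation=cv2.INTER_CUBIC))
E
```

```text
(no output)
```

View pics/c6.png

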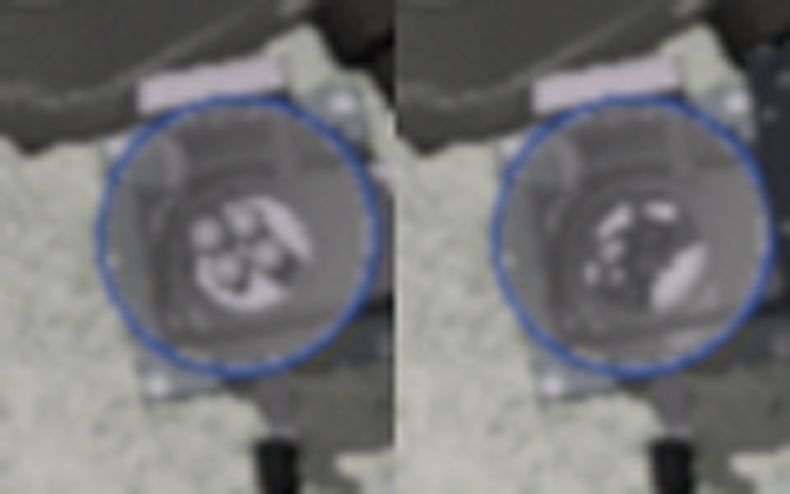

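The shutter sits at its end stop. Through the funnel the five bright balls on the plate have gone and the view is down into the cup. A depth check will confirm this.

```bash
python3 - <<'E'
from h import *
p,d=camera('top');d0=np.load('pics/top4.npz')['d']
for D in(d0,d):
    yy,xx=np.mgrid[252:274,268:290];X=cloud('top',np.c_[xx.ravel(),yy.ravel()],D[yy,xx].ravel());print(np.percentile(X[:,2],[0,5,25,50,75,95,100]).round(3))
    r=X[(X[:,2]>.0)&(X[:,2]<.03)];print(len(r))
E
```

```text
[0.08  0.084 0.091 0.103 0.114 0.129 1.43 ]
0
[1.00e-03 8.00e-03 1.30e-02 9.10e-02 1.12e-01 1.29e-01 1.43e+00]
240
```

Emit:
{"method": "jog_arm", "body": {"increments": "0 8 0 0; 0 18 0 0; 0 28 0 0; 0 38 0 0; 0 45 0 0; 0 49 0 0; 0 50 0 0; 0 51 0 0; 0 51 0 0; 0 51 0 0"}}

```text
t: 17.65
position: [0.4796, 0.1953, 0.1686]
orientation: [-3.141, -0.0, -2.99]
ft_force: [1.0, -5.3, 6.3]
gripper_width: 0.0136
grasp_force: 30.0
```

Emit:
{"method": "jog_arm", "body": {"increments": "0 1 0 0; 0 1 0 0; 0 1 0 0"}}

```text
t: 18.02
position: [0.4797, 0.1953, 0.1686]
orientation: [-3.139, -0.001, -2.991]
ft_force: [1.1, -8.0, 8.9]
gripper_width: 0.0134
grasp_force: 30.0
```

Emit:
{"method": "jog_arm", "body": {"increments": "0 -1 0 0; 0 -1 0 0; 0 -1 0 0; 0 -1 0 0; 0 -1 0 0; 0 -1 0 0", "hand": 0.45}}

```text
t: 18.77
position: [0.4795, 0.196, 0.1685]
orientation: [-3.142, -0.0, -2.989]
ft_force: [0.4, -0.3, -0.3]
gripper_width: 0.0477
grasp_force: 0.0
```

Emit:
{"method": "jog_arm", "body": {"increments": "0 0 -15 0; 0 0 -45 0; 0 0 -90 0; 0 0 -120 0; 0 -50 -130 0; 0 -100 -130 0; 0 -150 -130 0; 0 -200 -130 0; 0 -200 -130 0"}}

```text
t: 19.9
position: [0.5102, -0.0061, 0.2992]
orientation: [-3.141, 0.0, -2.996]
ft_force: [-0.8, 0.9, -0.0]
gripper_width: 0.0479
grasp_force: 0.0
```

```bash
python3 - <<'E'
from h import *
f=np.load('pics/top4.npz');p0,d0=f['p'],f['d'];p,d=camera('top');s,ds=camera('scene')
for P,D in((p0,d0),(p,d)):
    h=cv2.cvtColor(P,cv2.COLOR_RGB2HSV);m=((h[...,0]<6)|(h[...,0]>174))&(h[...,1]>170)&(h[...,2]>60);m[:230]=0;m[290:]=0;m[:,:300]=0;m[:,340:]=0
    q=np.argwhere(m)[:,::-1].astype(float);X=cloud('top',q,D[m]);X=X[X[:,2]>.19];print('post',X.mean(0))
    m=np.zeros(D.shape,bool);m[286:304,275:290]=P[286:304,275:290].max(2)<60
    q=np.argwhere(m)[:,::-1].astype(float);c=cloud('top',q,D[m]);c=c[c[:,2]>.18];print('grip',c.mean(0))
    yy,xx=np.mgrid[183:221,362:401];X=cloud('top',np.c_[xx.ravel(),yy.ravel()],D[yy,xx].ravel());k=(X[:,2]>.013)&(X[:,2]<.03);print('timer',k.sum(),X[k].mean(0))
    yy,xx=np.mgrid[252:274,268:290];X=cloud('top',np.c_[xx.ravel(),yy.ravel()],D[yy,xx].ravel());print(np.percentile(X[:,2],[5,25,50,75]).round(3))
st=sense();print(st['t'],st['gripper_width'],st['position'])
E
```

```text
post [0.47942824 0.1935985  0.19940321]
grip [0.38725822 0.27417217 0.19061766]
timer 607 [0.61835899 0.03344771 0.01710411]
[0.084 0.091 0.103 0.114]
post [0.47894882 0.19768172 0.19910017]
grip [0.38732065 0.27442023 0.19031651]
timer 486 [0.62416067 0.03735625 0.01724767]
[0.083 0.086 0.093 0.113]
20.0 0.04791462844578791 [ 0.50990322 -0.00143218  0.29935247]
```

The shutter is shut: its post moved 4 mm past its starting place. The dipper hasn't moved, no balls are left on the plate, and the timer is only partly hidden. The gripper has ended close to the manipulator, so I'll back it off before handing in.

Emit:
{"method": "jog_arm", "body": {"increments": "0 30 -10 0; 0 60 -40 0; 0 60 -90 0; 0 60 -130 0; 40 40 -130 0; 80 20 -130 0; 80 20 -130 0"}}

```text
t: 20.88
position: [0.4262, 0.006, 0.4298]
orientation: [-3.138, 0.002, -2.991]
ft_force: [-0.2, -0.5, 0.6]
gripper_width: 0.0478
grasp_force: 0.0
```

```bash
python3 - <<'E'
from h import *
p,d=camera('top');yy,xx=np.mgrid[183:221,362:401];X=cloud('top',np.c_[xx.ravel(),yy.ravel()],d[yy,xx].ravel());k=(X[:,2]>.013)&(X[:,2]<.03);print('timer',k.sum(),X[k].mean(0),X[k].min(0),X[k].max(0))
s=sense();print(s['ft_force'],s['position'],s['t'])
# bright compact things on worktop around dispenser: height 8-16 mm off plate
yy,xx=np.mgrid[225:330,240:350];X=cloud('top',np.c_[xx.ravel(),yy.ravel()],d[yy,xx].ravel())
d0=np.load('pics/top0.npz')['d'];X0=cloud('top',np.c_[xx.ravel(),yy.ravel()],d0[yy,xx].ravel())
k=(X[:,2]>.009)&(X[:,2]<.03)&(X0[:,2]<.008);print('new low pts',k.sum(),np.c_[X[k]][:8].round(3).tolist())
E
```

```text
timer 626 [0.6182189  0.03415064 0.01726473] [ 0.58120851 -0.0120127   0.01300177] [0.65540471 0.07204358 0.02579025]
[-0.00981914 -0.22850338  0.25141755] [0.42710431 0.00682216 0.42942207] 20.925
new low pts 545 [[0.528, 0.268, 0.011], [0.528, 0.254, 0.01], [0.527, 0.251, 0.013], [0.525, 0.264, 0.013], [0.525, 0.256, 0.009], [0.525, 0.251, 0.012], [0.523, 0.158, 0.01], [0.522, 0.121, 0.009]]
```

```bash
python3 -c "
from cell import finish_job
print(finish_job())"
```

```text
the job is handed in; nothing more can be done
None
```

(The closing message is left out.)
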